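Restack the supply tower in the cartridge tray

TASK

Put the desk-supply tower back together in the empty bay of the white cartridge tray: the deep tub of binder clips standing in the middle of the bay, the medium tub of paper clips on it, the shallow tub of push pins on that, and the knobbed lid on top, each foot dropped fully home into the rim below. Keep the open tubs upright so nothing spills, and leave the stapler, the loose chrome binder clip, the pencil and the dish of erasers where they are.

Things in the scene. Friction and masses are not known exactly. Their poses are not given: they have to be found in the camera images.
- tub_deep_mid (a point): Deep round tub, grey plastic, open top, full of small black binder clips (part of it, below the rim). Body 60 mm diameter, straight, wall 2.5 mm (55 mm inside); under it a bevelled foot 49 mm diameter x 5 mm that drops into the rim of a tub below, 3 mm play all round, until body rests on rim. 65 mm high in all, about 160 g. Point: on the axis, 32.5 mm above its underside; z up.
- tub_medium_mid (a point): Medium tub, full of steel paper clips; same form and diameters as the deep tub. 50 mm high in all (foot 5, body 45), about 120 g. The point is on its axis half-way up, 25 mm above its underside; z up.
- tub_shallow_mid (a point): Shallow tub, full of white push pins; same form and diameters. 35 mm high in all (foot 5, body 30), about 80 g. The point is on its axis half-way up, 17.5 mm above its underside; z up.
- lid_knob (a point): Lid of the tubs, same grey plastic, about 40 g: foot 49 mm diameter x 5 mm, disc 60 mm diameter x 5 mm, and on it an upright cylindrical knob 16 mm diameter x 26 mm high; 36 mm high in all. The point is on the axis in the knob, at a handy height to grip: 21 mm above the disc's top face, 31 mm above the underside of the foot, 5 mm below the knob's top; z up.
- bay (a point): Empty bay of the white plastic cartridge tray. The tray is fixed, 106 x 209 mm, 18 mm high, walls and floor 3 mm: two square bays of about 100 mm; the other holds two black ink cartridges lying flat (top 20 mm above the cart's surface). Point: middle of the empty bay on its floor, 3 mm above the cart's surface; z up; its -y axis points to the cartridge bay, 103 mm away.
- stapler: Bystander: red stapler, 140 x 36 mm, 55 mm high, loose; origin under its middle, x along its length.
- binder_clip: Bystander: chrome binder clip lying flat, 32 mm wide, 40 mm long with its wire handles, 16 mm high, loose; origin on its underside.
- pencil: Bystander: green mechanical pencil lying flat, 137 mm long, 9 mm thick, loose; x along its length.
- dish: Bystander: small white ceramic dish with erasers in it, 80 mm diameter, 26 mm high, loose; origin under its middle.
Things that resemble listed ones, but are neither listed nor needed, are in the scene too. What is shaped like the part that bears lid_knob but blue or green is not meant.

How it is judged:
At the end, for the whole second after the job is handed in: The deep tub stands upright on the floor of the empty bay within 15 mm of its middle; the medium tub sits on it, the shallow tub on that and the lid on top, each within 6 mm of the axis of the one below and fully seated (height within 3 mm), upright within 4 degrees, everything at rest and released (horizontal distance between tub_deep_mid and bay below 0.015 m and z of tub_deep_mid in the frame of bay between 0.0295 and 0.0355 m and horizontal distance between tub_medium_mid and tub_deep_mid below 0.006 m and z of tub_medium_mid in the frame of tub_deep_mid between 0.0495 and 0.0555 m and horizontal distance between tub_shallow_mid and tub_medium_mid below 0.006 m and z of tub_shallow_mid in the frame of tub_medium_mid between 0.0345 and 0.0405 m and horizontal distance between lid_knob and tub_shallow_mid below 0.006 m and z of lid_knob in the frame of tub_shallow_mid between 0.0405 and 0.0465 m and angle between each of tub_deep_mid, tub_medium_mid, tub_shallow_mid, lid_knob's own z axis and vertical below 0.07 rad and linear speed of each of tub_deep, tub_medium, tub_shallow, lid below 0.01 m/s and angular speed of each of tub_deep, tub_medium, tub_shallow, lid below 0.1 rad/s); the robot touches nothing.
It fails at once if an open tub is tipped by more than about 30 degrees (angle between any of tub_deep_mid, tub_medium_mid, tub_shallow_mid's own z axis and vertical above 0.55 rad).
It fails at once if the stapler, binder clip, pencil or dish is shifted by more than 25 mm (distance of any of stapler, binder_clip, pencil, dish from where it was at the start of the episode above 0.025 m).
It also fails if it takes over 122 s, if anything falls off the work surface, if the arm or the gripper's body presses on something with over 40 N, if the wrist force passes 120 N, or if a joint passes its speed limit or range.

ROBOT

A 6-joint arm with a two-finger parallel gripper is mounted at the origin on the work surface. World frame = base frame: x ahead of the robot, y to its left, z up, the work surface at z = 0. Lengths are in m, angles in rad, forces in N, time in s.
With the tool pointing down it reaches from about 0.35 to 0.85 m from the base axis. Payload 8.1 kg.
Tool frame: the origin (TCP) lies midway between the tips of the shut fingers; the grasp point (between the pads) lies 19 mm behind it; z points along the fingers, y is the line along which they close (so a half turn about z gives the same grasp; the last joint's range is limited). The gripper opens to 93 mm and grips with 3 to 60 N. Pads are 15 mm wide; open, the fingers measure 128 mm over their backs; the gripper's body (75 mm by 188 mm) begins 65 mm behind the grasp point.
Start: joints at [-1.296, 0.13, 1.488, -0, 1.523, -0.085], TCP at [0.211, -0.562, 0.219] pointing down, gripper open.
Joint ranges: [-2.96, 2.96], [-0.89, 2.26], [0.02, 2.5], [-1.34, 4.48], [0, 2.73], [-2.66, 2.66]. Speed limits (rad/s): [2.39, 2.39, 2.79, 3.14, 3.14, 3.14].

INTERFACE

Orientations are given as a unit quaternion [w, x, y, z].
In Python, from cell import ctrl gives the robot as it stands.
- The arm moves only by the shell command python3 -m crank 'ROWS' [OPENING] [FORCE]. ROWS is a JSON object of lists of equal length, an entry for each row: "slide": the shift along the tool's x, y, z in units of 40 mm (1.0 is 40 mm), a list of three; "turn": the turn, a rotation vector about the tool's x, y, z in units of 6 degrees (1.0 is 6 degrees), a list of three. A call has 1 to 8 rows; each row shifts and turns the commanded pose from where the row before left it, along the tool's axes as they then stand; what a row does not reach is not made up. A row lasts 1/12 s, in which the tool goes at most 41.7 mm and 7.16 degrees, less where a joint would pass 70% of its speed; a pose out of reach is approached as far as the arm can. A call is refused whole if a number of a shift passes 1 or a number of a turn 1, either way. A call with a gripper value outside its range is refused whole. OPENING is the opening, from 0 (shut) to 1 (fully open), set as the call begins (- or left out, the last holds). The fingers move at their own pace and stop on an object; FORCE is the grip in N (left out, the last holds). Time passes only in rows, so rows that do not move let the fingers close. It gives the time, the measured TCP pose, the force, the opening and the grip force at its end, in the units of the state.
- ctrl.get_obs(): the state, without advancing time (a new reading comes with each control period).
- ctrl.grab_frame(name): name is "scene" or "side" or "wrist"; returns (picture, depth): 400x640x3 uint8, blue, green, red; 400x640 float32, m along the optical axis (not along the pixel's ray), 0 where there is no reading.
- ctrl.get_calibration(name): a dict with "vfov" (degrees; the focal length in pixels is half the picture's height over the tangent of half this angle, whatever the lens; pixels are square), "cx", "cy" (the principal point, pixels), "pose" (4x4, takes a point from camera to world coordinates); the wrist camera has in their place "hand_eye" (4x4, takes a point from camera to tool coordinates, whose origin is the TCP and whose axes are the flange's). Camera axes: x right, y up, looking along -z (the intrinsics and any distortion apply to the point x, -y, -z); pixel columns grow to the right and rows downward; lengths in m; the calibration is good to about 2 mm. A picture is of the moment at which its call begins: read the wrist's pose just before it. get_calibration takes no time and is no camera call.
- ctrl.hand_in(): hands the job in; it is judged then, once.
The state is a dict: "time_s": time; "q": joint angles; "qvel": joint speeds; "effort": joint torques, N m; "tool_pos": TCP position; "orientation": TCP orientation; "ft_force": force on the tool from outside, world axes, zero at the start; "moment": the same for the moment, N m; "grip_width": opening from 0.0 (shut) to 1.0 (fully open); "finger_force": force on a finger pad.
Only numpy, scipy, OpenCV 4.12 (cv2) and the standard library are available. Lean on these libraries where they do the work, as an engineer would, in place of code of your own. Each camera call takes 0.05 s, during which the arm holds its last target. There are 200 camera calls.

## Working session

There is one attempt and no reset: what is moved stays moved. The work goes in short steps, Python scripts to look and compute and a shell command to move; the robot and the scene stay as the last step left them, time stands still between calls to the robot, and variables do not carry over. Pictures are saved under pics/ and viewed, at most 14 in all, crops included, and the job is handed in when it is done.

```bash
ls; mkdir -p pics
cat > h.py <<'E'
import numpy as np, cv2
from cell import ctrl
from scipy.spatial.transform import Rotation as R
def shot(n,f=None):
    o=ctrl.get_obs(); im,d=ctrl.grab_frame(n); c=ctrl.get_calibration(n)
    if 'pose' in c: P=np.array(c['pose'])
    else:
        T=np.eye(4); q=o['orientation']; T[:3,:3]=R.from_quat([q[1],q[2],q[3],q[0]]).as_matrix(); T[:3,3]=o['tool_pos']
        P=T@np.array(c['hand_eye'])
    if f: cv2.imwrite('pics/'+f,im)
    return im,d,c,P
def cloud(d,c,P):
    fl=200/np.tan(np.radians(c['vfov'])/2)
    v,u=np.mgrid[:400,:640]
    p=np.stack([(u-c['cx'])/fl*d,-(v-c['cy'])/fl*d,-d],-1)
    w=p@P[:3,:3].T+P[:3,3]; w[d<=0]=np.nan
    return w
E
python3 - <<'E'
from h import *
for n in ('scene','side'):
    im,d,c,P=shot(n,n+'0.png'); np.savez(n+'0.npz',im=im,w=cloud(d,c,P)); print(n,{k:v for k,v in c.items()},(d>0).mean())
print(ctrl.get_calibration('wrist')); print(ctrl.get_obs())
E
```

```text
pics
scene {'vfov': 45.02573417423263, 'cx': 320.37643787476935, 'cy': 198.70316467663105, 'pose': array([[-6.04234798e-01, -4.58299571e-01,  6.51814246e-01,
         1.29189875e+00],
       [ 7.96805863e-01, -3.48411789e-01,  4.93669567e-01,
         5.13292737e-01],
       [ 8.51216728e-04,  8.17661744e-01,  5.75698313e-01,
         6.91325995e-01],
       [ 0.00000000e+00,  0.00000000e+00,  0.00000000e+00,
         1.00000000e+00]])} 0.9958125
side {'vfov': 56.609067096823054, 'cx': 314.2217744308156, 'cy': 198.73414237798417, 'pose': array([[ 0.99085984,  0.08251892, -0.10671175,  0.4650703 ],
       [-0.13442348,  0.67012666, -0.72997301, -0.62073383],
       [ 0.0112738 ,  0.73764551,  0.67509407,  0.63271822],
       [ 0.        ,  0.        ,  0.        ,  1.        ]])} 0.995734375
{'vfov': 64.9398346417399, 'cx': 314.38155528441587, 'cy': 202.4320169733994, 'hand_eye': array([[-6.20016742e-04,  9.59549885e-01,  2.81537978e-01,
         7.76751477e-02],
       [ 9.99999686e-01,  4.55714518e-04,  6.49062466e-04,
        -6.63238606e-04],
       [ 4.94506871e-04,  2.81538292e-01, -9.59549866e-01,
        -1.66406235e-01],
       [ 0.00000000e+00,  0.00000000e+00,  0.00000000e+00,
         1.00000000e+00]])}
{'time_s': 0.1, 'q': array([-1.29642505e+00,  1.31071846e-01,  1.48921127e+00, -3.27935220e-05,
        1.52299788e+00, -8.54036257e-02]), 'qvel': array([ 0.00109299, -0.00328797,  0.00027318, -0.00040934, -0.00145341,
       -0.00034787]), 'effort': array([ 2.49483965e-04, -5.61342072e+01, -4.93096018e+01,  7.70708872e-02,
        2.92391010e-02, -4.20121000e-05]), 'tool_pos': array([ 0.21110065, -0.56106868,  0.21767813]), 'orientation': array([-8.38862839e-04,  9.83863343e-01,  1.78919563e-01, -9.59464102e-05]), 'ft_force': array([ 0.3791341 ,  0.46227442, -0.21626276]), 'moment': array([ 0.04252178,  0.02082077, -0.02990815]), 'finger_force': 0.0, 'grip_width': 1.0002159884741832}
```

View pics/scene0.png

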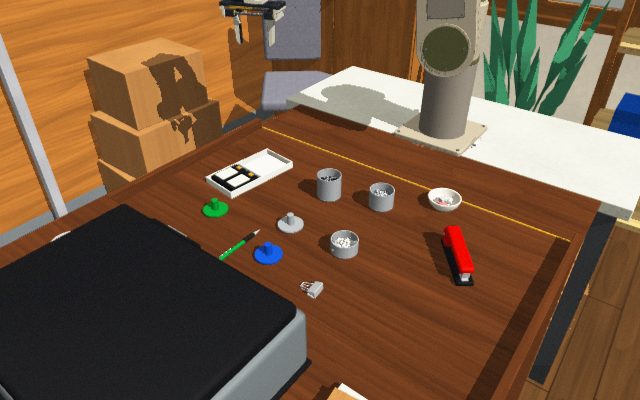

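View pics/side0.png

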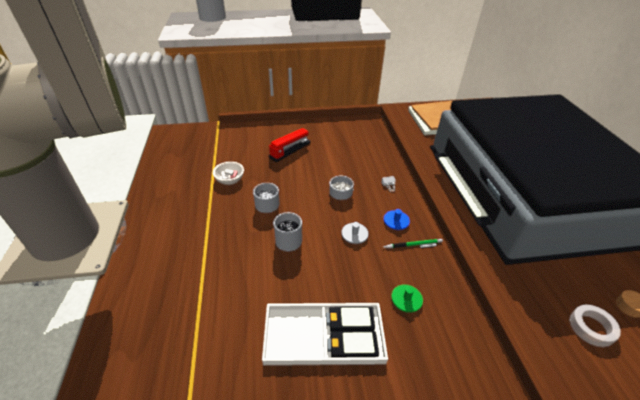

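Candidates (scene image): lids are grey (290,222), blue (268,253) and green (215,208), so I take grey. The tubs are deep (329,184), medium (381,196) and shallow (344,243). The tray is at (250,172), with its empty bay at the right/upper end. The others are the dish (445,200), stapler (458,255), binder clip (312,289) and pencil (240,244).

```bash
cat > m.py <<'E'
from h import *
from scipy import ndimage as nd
for n in ('scene','side'):
    w=np.load(n+'0.npz')['w']; x,y,z=w[...,0],w[...,1],w[...,2]
    m=(z>.008)&(z<.12)&(x>.25)&(x<.8)&(abs(y)<.55)
    l,k=nd.label(m)
    print(n,'table z',np.nanmedian(z[(abs(z)<.02)&(x>.3)&(x<.7)&(abs(y)<.4)]))
    for i in range(1,k+1):
        s=l==i
        if s.sum()<40: continue
        p=w[s]; zt=np.percentile(p[:,2],97); t=p[p[:,2]>zt-.005]
        # circle fit to near-top points via min enclosing circle
        (cx,cy),r=cv2.minEnclosingCircle(t[:,:2].astype(np.float32))
        rect=cv2.minAreaRect(p[:,:2].astype(np.float32))
        v,u=np.argwhere(s).mean(0)
        print(f'px {u:.0f},{v:.0f} n{s.sum()} ztop {zt:.3f} circ {cx:.3f},{cy:.3f} r{r:.3f} rect',np.round(rect[0],3),np.round(rect[1],3),round(rect[2],1))
E
python3 m.py
python3 -c "
import cv2,numpy as np
im=cv2.imread('pics/scene0.png')[150:300,190:400];cv2.imwrite('pics/crop.png',cv2.resize(im,None,fx=3.5,fy=3.5,interpolation=2))"
```

```text
scene table z 0.0016946374756321436
px 190,157 n1595 ztop 0.033 circ 0.555,-0.469 r0.244 rect [ 0.554 -0.469] [0.491 0.026] 0.4
px 243,174 n1443 ztop 0.024 circ 0.533,-0.296 r0.116 rect [ 0.535 -0.296] [0.114 0.213] 82.3
px 329,184 n736 ztop 0.067 circ 0.489,-0.070 r0.033 rect [ 0.49  -0.068] [0.064 0.06 ] 60.2
px 381,196 n643 ztop 0.052 circ 0.447,0.058 r0.033 rect [0.447 0.056] [0.065 0.059] 37.4
px 444,198 n574 ztop 0.029 circ 0.352,0.177 r0.042 rect [0.352 0.176] [0.08  0.078] 30.0
px 215,208 n333 ztop 0.037 circ 0.706,-0.244 r0.009 rect [ 0.705 -0.244] [0.058 0.059] 52.8
px 290,223 n371 ztop 0.038 circ 0.642,-0.065 r0.009 rect [ 0.642 -0.065] [0.059 0.057] 39.8
px 458,255 n1222 ztop 0.054 circ 0.526,0.286 r0.061 rect [0.525 0.286] [0.141 0.035] 39.6
px 344,244 n675 ztop 0.037 circ 0.637,0.079 r0.032 rect [0.636 0.08 ] [0.063 0.059] 28.3
px 249,236 n50 ztop 0.013 circ 0.730,-0.110 r0.024 rect [ 0.73  -0.109] [0.009 0.047] 89.8
px 536,321 n2212 ztop 0.034 circ 0.555,0.473 r0.245 rect [0.555 0.471] [0.49  0.018] 0.0
px 268,253 n460 ztop 0.037 circ 0.748,-0.036 r0.009 rect [ 0.749 -
[... 444 characters left out ...]
5 circ 0.636,0.077 r0.031 rect [0.635 0.076] [0.059 0.061] 17.4
px 389,179 n75 ztop 0.016 circ 0.767,0.103 r0.017 rect [0.769 0.1  ] [0.033 0.019] 7.6
px 266,197 n632 ztop 0.050 circ 0.446,0.054 r0.031 rect [0.447 0.053] [0.061 0.06 ] 47.9
px 397,219 n351 ztop 0.036 circ 0.746,-0.039 r0.008 rect [ 0.746 -0.04 ] [0.058 0.059] 60.1
px 288,230 n911 ztop 0.065 circ 0.490,-0.071 r0.031 rect [ 0.489 -0.071] [0.061 0.057] 83.8
px 355,232 n382 ztop 0.036 circ 0.639,-0.069 r0.008 rect [ 0.641 -0.07 ] [0.059 0.057] 19.5
px 407,297 n604 ztop 0.036 circ 0.705,-0.248 r0.008 rect [ 0.704 -0.248] [0.059 0.058] 70.9
px 342,333 n3771 ztop 0.022 circ 0.534,-0.298 r0.116 rect [ 0.534 -0.298] [0.108 0.209] 83.3
```

View pics/crop.png

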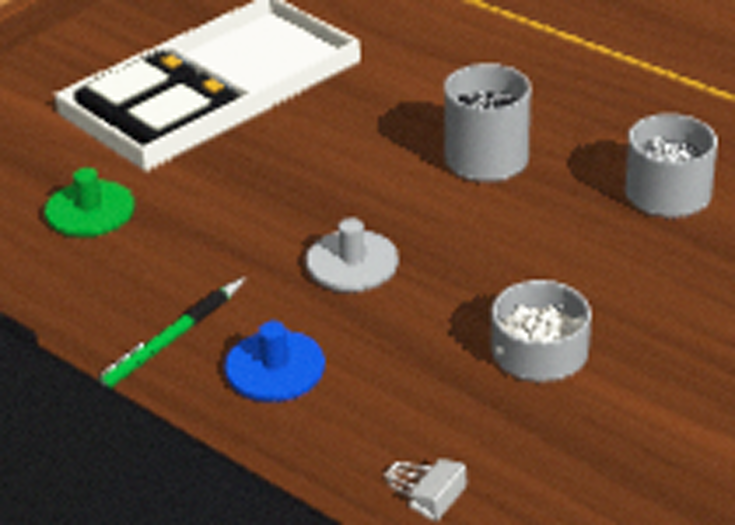

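The crop shows the three tubs apart from each other, the plain grey lid at crop (352,255), which is the one meant, and the tray's empty bay at its robot-side end. Both cameras agree within about 3 mm, and the heights match the sizes given. I'll square the tool to the world first and move over the deep tub.

```bash
cat > g.py <<'E'
import sys
from h import *
# python3 g.py x y z : remaining slide units in tool axes, and turn units to face down with tool x = world x
o=ctrl.get_obs(); q=o['orientation']; M=R.from_quat([q[1],q[2],q[3],q[0]])
t=np.array([float(a) for a in sys.argv[1:4]])
print('t',round(o['time_s'],2),'tcp',np.round(o['tool_pos'],4),'slide',np.round(M.inv().apply(t-o['tool_pos'])/.04,2),
 'turn',np.round((M.inv()*R.from_matrix(np.diag([1,-1,-1]))).as_rotvec()/np.radians(6),2),'F',np.round(o['ft_force'],1),'grip',round(o['grip_width'],3),round(o['finger_force'],1))
E
python3 -m crank '{"slide":[[0,0,0],[0,0,0],[0,0,0],[0,0,0],[0.49,-0.87,0],[0.49,-0.87,0],[0.49,-0.87,0],[0.49,-0.87,0]],"turn":[[0,0,0.86],[0,0,0.86],[0,0,0.86],[0,0,0.86],[0,0,0],[0,0,0],[0,0,0],[0,0,0]]}' 1 25
python3 g.py 0.489 -0.070 0.16
```

```text
time_s: 0.77
tool_pos: [0.2899, -0.4207, 0.2179]
orientation: [-0.001, 1.0, -0.001, -0.0]
ft_force: [1.0, -0.5, 0.3]
grip_width: 1.0
finger_force: 0.0
t 0.77 tcp [ 0.2899 -0.4207  0.2179] slide [ 4.97 -8.77  1.45] turn [-0.01  0.   -0.01] F [ 1.  -0.5  0.3] grip 1.0 0.0
```

```bash
python3 -m crank '{"slide":[[0.49,-0.87,0],[0.49,-0.87,0],[0.49,-0.87,0],[0.49,-0.87,0],[0.49,-0.87,0],[0.49,-0.87,0],[0.49,-0.87,0],[0.49,-0.87,0]],"turn":[[0,0,0],[0,0,0],[0,0,0],[0,0,0],[0,0,0],[0,0,0],[0,0,0],[0,0,0]]}'
python3 -m crank '{"slide":[[0.49,-0.87,0],[0.49,-0.87,0],[0,0,0],[0,0,0]],"turn":[[0,0,0],[0,0,0],[0,0,0],[0,0,0]]}'
python3 g.py 0.489 -0.070 0.16
python3 - <<'E'
from h import *
from scipy import ndimage as nd
im,d,c,P=shot('wrist','w1.png'); w=cloud(d,c,P)
z=w[...,2]; print('ground',np.nanmedian(z[abs(z)<.02]))
l,k=nd.label((z>.055)&(z<.075))
for i in range(1,k+1):
    s=l==i
    if s.sum()>100:
        (x,y),r=cv2.minEnclosingCircle(w[s][:,:2].astype(np.float32)); print(x,y,r,np.argwhere(s).mean(0)[::-1],np.median(w[s][:,2]))
E
```

```text
time_s: 1.43
tool_pos: [0.447, -0.1421, 0.2185]
orientation: [0.0, 1.0, -0.0, -0.0]
ft_force: [0.4, -0.3, 0.4]
grip_width: 1.002
finger_force: 0.0
time_s: 1.77
tool_pos: [0.4861, -0.0724, 0.2181]
orientation: [-0.0, 1.0, 0.002, -0.001]
ft_force: [-0.2, 0.1, 0.5]
grip_width: 1.003
finger_force: 0.0
t 1.77 tcp [ 0.4861 -0.0724  0.2181] slide [ 0.07 -0.06  1.45] turn [-0.    0.01  0.04] F [-0.2  0.1  0.5] grip 1.003 0.0
ground 0.0005224135517387374
0.4888277053833008 -0.0687810480594635 0.03001897782087326 [311.34431631 186.06589786] 0.06467945598436059
```

View pics/w1.png

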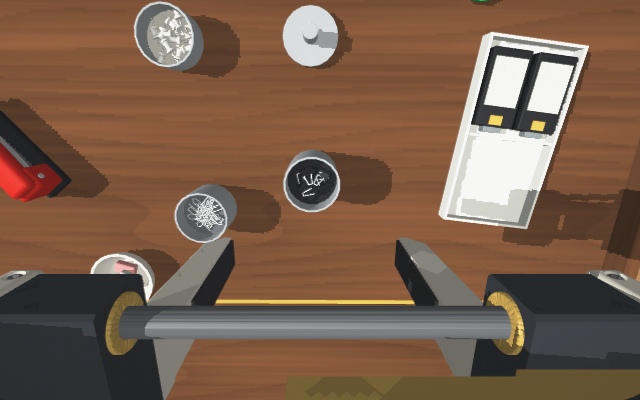

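The wrist view shows the deep tub (311,185), medium (205,213), shallow (167,35), grey lid (310,35) and tray, with the empty bay at about (495,180). I'll measure all of them from this one view.

```bash
cat > mw.py <<'E'
from h import *
from scipy import ndimage as nd
def blobs(w,lo,hi,n=60):
    z=w[...,2]; l,k=nd.label((z>lo)&(z<hi))
    for i in range(1,k+1):
        s=l==i
        if s.sum()>n:
            p=w[s][:,:2].astype(np.float32); (x,y),r=cv2.minEnclosingCircle(p); b=cv2.minAreaRect(p)
            print(f'[{lo}-{hi}] circ {x:.4f} {y:.4f} r{r:.4f} z{np.median(w[s][:,2]):.4f} px',np.argwhere(s).mean(0)[::-1].round(),'rect',np.round(b[0],4),np.round(b[1],3),round(b[2],1))
E
python3 - <<'E'
from mw import *
_,d,c,P=shot('wrist'); w=cloud(d,c,P); w[240:]=np.nan
blobs(w,.044,.055); blobs(w,.028,.041); blobs(w,.012,.025)
m=(w[...,2]>.014)&(w[...,2]<.0195)
# bay floor points
x,y,z=w[...,0],w[...,1],w[...,2]
f=(abs(z-.003)<.004)&(np.hypot(x-.483,y+.291)<.07)&(_.min(-1)>150)
b=cv2.minAreaRect(w[f][:,:2].astype(np.float32)); print('floor',b,f.sum(),np.median(z[f]))
E
python3 -m crank '{"slide":[[0.06,-0.07,0.9],[0,0,0.9],[0,0,0.9],[0,0,0.9],[0,0,0.9],[0,0,0],[0,0,0]],"turn":[[0,0,0],[0,0,0],[0,0,0],[0,0,0],[0,0,0],[0,0,0],[0,0,0]]}'
python3 g.py 0.489 -0.0695 0.028
```

```text
[0.044-0.055] circ 0.4940 0.2609 r0.0267 z0.0512 px [ 13. 179.] rect [0.4936 0.2608] [0.048 0.029] 36.5
[0.044-0.055] circ 0.4879 -0.0705 r0.0209 z0.0511 px [311. 181.] rect [ 0.4912 -0.0696] [0.034 0.038] 39.6
[0.044-0.055] circ 0.4878 -0.0688 r0.0275 z0.0495 px [311. 199.] rect [ 0.475  -0.0708] [0.028 0.055] 8.8
[0.044-0.055] circ 0.4464 0.0559 r0.0302 z0.0495 px [199. 215.] rect [0.4474 0.056 ] [0.057 0.06 ] 9.7
[0.028-0.041] circ 0.6352 0.0794 r0.0304 z0.0345 px [161.  33.] rect [0.6353 0.0793] [0.06  0.059] 28.5
[0.028-0.041] circ 0.6395 -0.0669 r0.0081 z0.0362 px [308.  31.] rect [ 0.6393 -0.0666] [0.015 0.014] 0.2
[0.028-0.041] circ 0.4964 0.2637 r0.0342 z0.0356 px [ 31. 175.] rect [0.5001 0.2535] [0.068 0.029] 19.9
[0.028-0.041] circ 0.4521 0.0491 r0.0286 z0.0346 px [218. 200.] rect [0.459  0.0409] [0.057 0.021] 39.8
[0.028-0.041] circ 0.4448 0.0577 r0.0275 z0.0327 px [201. 216.] rect [0.4434 0.0595] [0.049 0.049] 85.7
[0.028-0.041] circ 0.4259 -0.4655 r0.0142 z0.0296 px [637. 231.] rect [ 0.425  -0.4621] [0.028 0.008] 15.0
[0.012-0.025] circ 0.6364 0.0817 r0.0274 z0.0179 px
[... 295 characters left out ...]
8 r0.0199 z0.0192 px [ 49. 178.] rect [0.4809 0.2435] [0.021 0.04 ] 81.7
[0.012-0.025] circ 0.4503 -0.4608 r0.0445 z0.0175 px [631. 211.] rect [ 0.4503 -0.4612] [0.089 0.005] 0.6
[0.012-0.025] circ 0.4534 0.0481 r0.0279 z0.0185 px [222. 196.] rect [0.46   0.0407] [0.056 0.02 ] 41.7
floor ((0.4836060404777527, -0.2888633608818054), (0.10529537498950958, 0.12081251293420792), 82.72311401367188) 6561 0.0032399238176470946
time_s: 2.45
tool_pos: [0.4857, -0.0725, 0.0371]
orientation: [-0.001, 1.0, -0.001, -0.003]
ft_force: [-0.1, -1.1, 0.3]
grip_width: 1.003
finger_force: 0.0
t 2.45 tcp [ 0.4857 -0.0725  0.0371] slide [ 0.08 -0.08  0.23] turn [-0.01  0.05 -0.03] F [-0.1 -1.1  0.3] grip 1.003 0.0
```

```bash
python3 -m crank '{"slide":[[0.08,-0.08,0.1],[0,0,0.1],[0,0,0],[0,0,0]],"turn":[[0,0,0],[0,0,0],[0,0,0],[0,0,0]]}'
python3 g.py 0.489 -0.0692 0.028; python3 -c "
from h import *
for i in range(5): ctrl.grab_frame('wrist'); print(ctrl.get_obs()['tool_pos'])"
```

```text
time_s: 2.78
tool_pos: [0.4927, -0.0688, 0.0323]
orientation: [0.0, 1.0, -0.0, 0.001]
ft_force: [-0.2, -1.1, -0.2]
grip_width: 1.002
finger_force: 0.0
t 2.78 tcp [ 0.4927 -0.0688  0.0323] slide [-0.09  0.01  0.11] turn [ 0.01 -0.02 -0.  ] F [-0.2 -1.1 -0.2] grip 1.002 0.0
[ 0.49254653 -0.06870369  0.03202791]
[ 0.49233186 -0.06866516  0.03179392]
[ 0.49215127 -0.06860994  0.03155159]
[ 0.49197839 -0.06857305  0.03135338]
[ 0.4918138  -0.06850733  0.03113242]
```

```bash
python3 -m crank '{"slide":[[-0.04,0,0.05],[0,0,0],[0,0,0],[0,0,0],[0,0,0],[0,0,0],[0,0,0]],"turn":[[0,0,0],[0,0,0],[0,0,0],[0,0,0],[0,0,0],[0,0,0],[0,0,0]]}'
python3 g.py 0.489 -0.0692 0.028
```

```text
time_s: 3.62
tool_pos: [0.4899, -0.0685, 0.0286]
orientation: [-0.0, 1.0, -0.0, 0.0]
ft_force: [0.3, 0.1, -0.0]
grip_width: 1.002
finger_force: 0.0
t 3.62 tcp [ 0.4899 -0.0685  0.0286] slide [-0.02  0.02  0.02] turn [-0. -0. -0.] F [ 0.3  0.1 -0. ] grip 1.002 0.0
```

```bash
python3 -m crank '{"slide":[[0,0,0],[0,0,0],[0,0,0],[0,0,0],[0,0,0],[0,0,0],[0,0,0],[0,0,0]],"turn":[[0,0,0],[0,0,0],[0,0,0],[0,0,0],[0,0,0],[0,0,0],[0,0,0],[0,0,0]]}' 0 25
python3 g.py 0.4825 -0.2895 0.031
```

```text
time_s: 4.28
tool_pos: [0.4899, -0.0685, 0.0287]
orientation: [0.0, 1.0, -0.0, 0.0]
ft_force: [-0.1, -0.2, 0.6]
grip_width: 0.646
finger_force: 25.0
t 4.28 tcp [ 0.4899 -0.0685  0.0287] slide [-0.18  5.52 -0.06] turn [ 0. -0. -0.] F [-0.1 -0.2  0.6] grip 0.646 25.0
```

```bash
python3 -m crank '{"slide":[[0,0,-0.3],[0,0,-0.6],[0,0,-0.6],[-0.02,0.4,0],[-0.02,0.7,0],[-0.02,0.7,0],[-0.02,0.7,0],[-0.02,0.7,0]],"turn":[[0,0,0],[0,0,0],[0,0,0],[0,0,0],[0,0,0],[0,0,0],[0,0,0],[0,0,0]]}'
python3 -m crank '{"slide":[[-0.02,0.7,0],[-0.02,0.7,0],[-0.02,0.5,0],[-0.02,0.2,0],[0,0,0],[0,0,0],[0,0,0],[0,0,0]],"turn":[[0,0,0],[0,0,0],[0,0,0],[0,0,0],[0,0,0],[0,0,0],[0,0,0],[0,0,0]]}'
python3 g.py 0.4825 -0.2895 0.0315
```

```text
time_s: 4.95
tool_pos: [0.4858, -0.1976, 0.0896]
orientation: [0.0, 1.0, 0.0, 0.0]
ft_force: [0.1, 0.3, -1.3]
grip_width: 0.648
finger_force: 25.0
time_s: 5.62
tool_pos: [0.4827, -0.2791, 0.0886]
orientation: [-0.0, 1.0, 0.0, -0.0]
ft_force: [-0.4, -0.1, -2.3]
grip_width: 0.644
finger_force: 25.0
t 5.62 tcp [ 0.4827 -0.2791  0.0886] slide [-0.01  0.26  1.43] turn [-0.01  0.    0.01] F [-0.4 -0.1 -2.3] grip 0.644 25.0
```

```bash
python3 -m crank '{"slide":[[0,0.26,0.4],[0,0,0.5],[0,0,0.3],[0,0,0],[0,0,0],[0,0,0],[0,0,0],[0,0,0]],"turn":[[0,0,0],[0,0,0],[0,0,0],[0,0,0],[0,0,0],[0,0,0],[0,0,0],[0,0,0]]}'
python3 g.py 0.4825 -0.2895 0.0317
```

```text
time_s: 6.28
tool_pos: [0.4834, -0.2913, 0.0419]
orientation: [0.001, 1.0, -0.0, 0.001]
ft_force: [-0.0, -0.5, -1.1]
grip_width: 0.643
finger_force: 25.0
t 6.28 tcp [ 0.4834 -0.2913  0.0419] slide [-0.02 -0.05  0.25] turn [ 0.01 -0.02 -0.  ] F [-0.  -0.5 -1.1] grip 0.643 25.0
```

```bash
python3 -m crank '{"slide":[[0,0,0.12],[0,0,0.08],[0,0,0.03],[0,0,0],[0,0,0],[0,0,0],[0,0,0],[0,0,0]],"turn":[[0,0,0],[0,0,0],[0,0,0],[0,0,0],[0,0,0],[0,0,0],[0,0,0],[0,0,0]]}'
python3 g.py 0.4825 -0.2895 0.0317
```

```text
time_s: 6.95
tool_pos: [0.4827, -0.2909, 0.0317]
orientation: [0.0, 1.0, -0.0, 0.0]
ft_force: [-1.7, 1.5, 5.2]
grip_width: 0.643
finger_force: 25.0
t 6.95 tcp [ 0.4827 -0.2909  0.0317] slide [-0.   -0.03 -0.  ] turn [ 0. -0. -0.] F [-1.7  1.5  5.2] grip 0.643 25.0
```

It's on the floor with about 5 N of contact. Release, rise and look.

```bash
python3 -m crank '{"slide":[[0,0,0],[0,0,0],[0,0,0],[0,0,0],[0,0,0],[0,0,0]],"turn":[[0,0,0],[0,0,0],[0,0,0],[0,0,0],[0,0,0],[0,0,0]]}' 1
python3 g.py 0.4825 -0.2895 0.0317
python3 -m crank '{"slide":[[0,0,-0.6],[0,0,-1],[0,0,-1],[0,0,-1],[0,0,-1],[0,0,0],[0,0,0],[0,0,0]],"turn":[[0,0,0],[0,0,0],[0,0,0],[0,0,0],[0,0,0],[0,0,0],[0,0,0],[0,0,0]]}'
python3 g.py 0.4464 0.0559 0.16
python3 - <<'E'
from mw import *
_,d,c,P=shot('wrist','w2.png'); w=cloud(d,c,P); w[240:]=np.nan
blobs(w,.058,.075); blobs(w,.012,.025)
E
```

```text
time_s: 7.45
tool_pos: [0.4825, -0.2909, 0.0313]
orientation: [-0.0, 1.0, -0.0, -0.0]
ft_force: [-0.4, 0.1, -0.2]
grip_width: 0.991
finger_force: 0.0
t 7.45 tcp [ 0.4825 -0.2909  0.0313] slide [-0.   -0.03 -0.01] turn [-0.  0. -0.] F [-0.4  0.1 -0.2] grip 0.991 0.0
time_s: 8.12
tool_pos: [0.4825, -0.2909, 0.2151]
orientation: [0.0, 1.0, -0.0, 0.0]
ft_force: [-0.5, 0.9, -0.8]
grip_width: 1.0
finger_force: 0.0
t 8.12 tcp [ 0.4825 -0.2909  0.2151] slide [-0.91 -8.67  1.38] turn [ 0. -0. -0.] F [-0.5  0.9 -0.8] grip 1.0 0.0
[0.058-0.075] circ 0.4816 -0.2906 r0.0301 z0.0678 px [315. 191.] rect [ 0.4818 -0.2906] [0.059 0.059] 55.4
[0.012-0.025] circ 0.5359 -0.4618 r0.1327 z0.0186 px [468. 115.] rect [ 0.5359 -0.4616] [0.002 0.265] 89.9
[0.012-0.025] circ 0.6395 -0.0679 r0.0081 z0.0182 px [105.  32.] rect [ 0.6385 -0.071 ] [0.009 0.016] 72.0
[0.012-0.025] circ 0.5330 -0.2967 r0.1166 z0.0180 px [321. 123.] rect [ 0.5328 -0.2962] [0.106 0.21 ] 83.0
[0.012-0.025] circ 0.5855 -0.2781 r0.0462 z0.0207 px [303.  84.] rect [ 0.584  -0.2777] [0.043 0.088] 83.0
[0.012-0.025] circ 0.5800 -0.3255 r0.0462 z0.0207 px [348.  90.] rect [ 0.5781 -0.3264] [0.043 0.088] 83.0
[0.012-0.025] circ 0.4473 0.0522 r0.0297 z0.0186 px [ 45. 202.] rect [0.451 0.039] [0.059 0.029] 15.7
```

Deep tub is at (0.4816, -0.2906), rim z 0.068, upright and within 2 mm of the bay's middle. Medium tub next.

```bash
python3 -m crank '{"slide":[[-0.1,-0.5,0],[-0.1,-1,0],[-0.1,-1,0],[-0.1,-1,0],[-0.1,-1,0],[-0.1,-1,0],[-0.1,-1,0],[-0.1,-1,0]],"turn":[[0,0,0],[0,0,0],[0,0,0],[0,0,0],[0,0,0],[0,0,0],[0,0,0],[0,0,0]]}'
python3 -m crank '{"slide":[[-0.1,-0.8,0],[0,-0.37,0.5],[0,0,0.9],[0,0,0.9],[0,0,0.9],[0,0,0],[0,0,0],[0,0,0]],"turn":[[0,0,0],[0,0,0],[0,0,0],[0,0,0],[0,0,0],[0,0,0],[0,0,0],[0,0,0]]}'
python3 g.py 0.4464 0.0559 0.014
```

```text
time_s: 8.83
tool_pos: [0.4488, 0.0109, 0.2131]
orientation: [-0.0, 1.0, -0.0, -0.002]
ft_force: [0.5, 0.7, 0.2]
grip_width: 1.002
finger_force: 0.0
time_s: 9.5
tool_pos: [0.4469, 0.0558, 0.0883]
orientation: [-0.0, 1.0, -0.0, -0.0]
ft_force: [0.7, -0.3, 0.1]
grip_width: 1.001
finger_force: 0.0
t 9.5 tcp [0.4469 0.0558 0.0883] slide [-0.01 -0.    1.86] turn [-0.    0.   -0.01] F [ 0.7 -0.3  0.1] grip 1.001 0.0
```

```bash
python3 -m crank '{"slide":[[-0.01,0,0.7],[0,0,0.7],[0,0,0.4],[0,0,0.06],[0,0,0],[0,0,0],[0,0,0],[0,0,0]],"turn":[[0,0,0],[0,0,0],[0,0,0],[0,0,0],[0,0,0],[0,0,0],[0,0,0],[0,0,0]]}'
python3 -m crank '{"slide":[[0,0,0],[0,0,0],[0,0,0]],"turn":[[0,0,0],[0,0,0],[0,0,0]]}'
python3 g.py 0.4464 0.0559 0.014
```

```text
time_s: 10.17
tool_pos: [0.4481, 0.0559, 0.015]
orientation: [-0.0, 1.0, -0.0, 0.002]
ft_force: [-0.2, 0.6, -0.2]
grip_width: 0.997
finger_force: 0.0
time_s: 10.42
tool_pos: [0.4466, 0.0559, 0.0134]
orientation: [-0.0, 1.0, -0.0, 0.0]
ft_force: [0.1, 0.4, -0.9]
grip_width: 0.996
finger_force: 0.0
t 10.42 tcp [0.4466 0.0559 0.0134] slide [-0.    0.   -0.01] turn [-0.   -0.01 -0.  ] F [ 0.1  0.4 -0.9] grip 0.996 0.0
```

```bash
python3 -m crank '{"slide":[[0,0,0],[0,0,0],[0,0,0],[0,0,0],[0,0,0],[0,0,0],[0,0,0]],"turn":[[0,0,0],[0,0,0],[0,0,0],[0,0,0],[0,0,0],[0,0,0],[0,0,0]]}' 0 25
python3 g.py 0.4818 -0.2906 0.14
python3 -m crank '{"slide":[[0,0,-0.3],[0,0,-0.6],[0,0,-0.7],[0,0,-0.7],[0,0,-0.7],[0,0,-0.15],[0.1,0.4,0],[0.1,0.8,0]],"turn":[[0,0,0],[0,0,0],[0,0,0],[0,0,0],[0,0,0],[0,0,0],[0,0,0],[0,0,0]]}'
python3 -m crank '{"slide":[[0.1,0.9,0],[0.1,0.9,0],[0.1,0.9,0],[0.1,0.9,0],[0.1,0.9,0],[0.1,0.9,0],[0.1,0.9,0],[0.08,0.6,0]],"turn":[[0,0,0],[0,0,0],[0,0,0],[0,0,0],[0,0,0],[0,0,0],[0,0,0],[0,0,0]]}'
python3 -m crank '{"slide":[[0,0.4,0],[0,0.16,0],[0,0,0],[0,0,0],[0,0,0],[0,0,0]],"turn":[[0,0,0],[0,0,0],[0,0,0],[0,0,0],[0,0,0],[0,0,0]]}'
python3 g.py 0.4818 -0.2906 0.079
```

```text
time_s: 11.0
tool_pos: [0.4463, 0.0559, 0.013]
orientation: [0.0, 1.0, -0.0, -0.0]
ft_force: [-0.6, -0.1, 0.6]
grip_width: 0.631
finger_force: 24.8
t 11.0 tcp [0.4463 0.0559 0.013 ] slide [ 0.89  8.66 -3.18] turn [ 0.  0. -0.] F [-0.6 -0.1  0.6] grip 0.631 24.8
time_s: 11.67
tool_pos: [0.4547, 0.0096, 0.1392]
orientation: [-0.001, 1.0, 0.001, 0.001]
ft_force: [0.9, 0.6, -2.0]
grip_width: 0.63
finger_force: 24.8
time_s: 12.33
tool_pos: [0.4846, -0.271, 0.1375]
orientation: [0.0, 1.0, -0.001, -0.001]
ft_force: [0.0, 0.3, -1.4]
grip_width: 0.632
finger_force: 24.8
time_s: 12.83
tool_pos: [0.4856, -0.289, 0.139]
orientation: [-0.0, 1.0, 0.001, 0.0]
ft_force: [-0.1, 0.4, -1.8]
grip_width: 0.633
finger_force: 24.8
t 12.83 tcp [ 0.4856 -0.289   0.139 ] slide [-0.1   0.04  1.5 ] turn [-0.   -0.    0.01] F [-0.1  0.4 -1.8] grip 0.633 24.8
```

Grip width is 58.7 mm here, against 60.1 mm before, so I'll check the held tub from the wrist before lowering.

Run:
```python
from mw import *
o=ctrl.get_obs(); print(o['tool_pos'],o['grip_width'])
im,d,c,P=shot('wrist','w3.png'); w=cloud(d,c,P); w[:,:60]=np.nan
z=w[...,2]
m=(z>.165)&(z<.185)&(np.hypot(w[...,0]-.483,w[...,1]+.29)<.045)
p=w[m]; print(m.sum(), p.min(0),p.max(0)); 
if m.sum(): print(np.polyfit(p[:,0],p[:,2],1),np.polyfit(p[:,1],p[:,2],1),cv2.minEnclosingCircle(p[:,:2].astype(np.float32)))
for s in('side','scene'): shot(s,'m_'+s+'.png')
a=cv2.imread('pics/m_side.png')[200:400,220:440]; cv2.imwrite('pics/v3.png',np.hstack([cv2.resize(im,(480,300)),cv2.resize(a,(320,300))]))
```

```text
[ 0.48559779 -0.28903821  0.13904487] 0.6327381066343539
4161 [ 0.46685804 -0.33373536  0.16500797] [ 0.51569185 -0.24628862  0.18498984]
[-0.01880745  0.18380163] [-0.00100398  0.17418023] ((0.493236243724823, -0.2900119721889496), 0.04382364824414253)
```

View pics/v3.png

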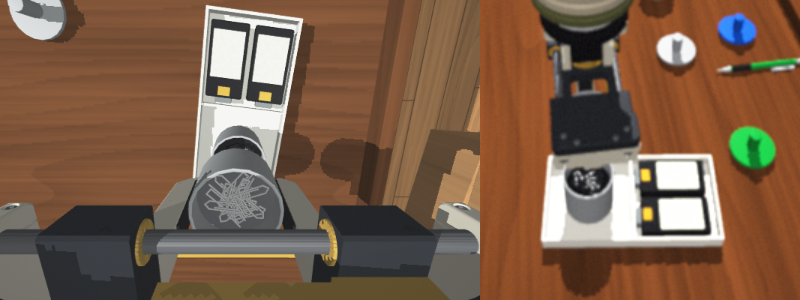

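The view shows the paper-clip tub upright in the grip. Its far rim at x=0.5157 puts the axis at TCP x within 1 mm. I'll lower it to just above the deep tub's rim, settle, then trim.

```bash
python3 -m crank '{"slide":[[-0.08,0.04,0.3],[0,0,0.5],[0,0,0.4],[0,0,0],[0,0,0],[0,0,0],[0,0,0],[0,0,0]],"turn":[[0,0,0],[0,0,0],[0,0,0],[0,0,0],[0,0,0],[0,0,0],[0,0,0],[0,0,0]]}'
python3 g.py 0.4816 -0.2906 0.076
python3 -m crank '{"slide":[[0,0,0],[0,0,0],[0,0,0],[0,0,0],[0,0,0]],"turn":[[0,0,0],[0,0,0],[0,0,0],[0,0,0],[0,0,0]]}'
python3 g.py 0.4816 -0.2906 0.076
```

```text
time_s: 13.65
tool_pos: [0.483, -0.2927, 0.0924]
orientation: [0.001, 1.0, -0.0, 0.001]
ft_force: [0.2, -0.3, -1.6]
grip_width: 0.631
finger_force: 24.8
t 13.65 tcp [ 0.483  -0.2927  0.0924] slide [-0.03 -0.05  0.41] turn [ 0.01 -0.02 -0.  ] F [ 0.2 -0.3 -1.6] grip 0.631 24.8
time_s: 14.07
tool_pos: [0.4822, -0.2921, 0.0911]
orientation: [0.0, 1.0, -0.0, 0.0]
ft_force: [0.3, 0.1, -2.3]
grip_width: 0.633
finger_force: 24.8
t 14.07 tcp [ 0.4822 -0.2921  0.0911] slide [-0.02 -0.04  0.38] turn [ 0. -0. -0.] F [ 0.3  0.1 -2.3] grip 0.633 24.8
```

```bash
python3 -m crank '{"slide":[[-0.01,-0.03,0.1],[0,0,0.1],[0,0,0.08],[0,0,0.05],[0,0,0.03],[0,0,0],[0,0,0],[0,0,0]],"turn":[[0,0,0],[0,0,0],[0,0,0],[0,0,0],[0,0,0],[0,0,0],[0,0,0],[0,0,0]]}'
python3 -m crank '{"slide":[[0,0,0],[0,0,0],[0,0,0],[0,0,0]],"turn":[[0,0,0],[0,0,0],[0,0,0],[0,0,0]]}'
python3 g.py 0.4816 -0.2906 0.076
```

```text
time_s: 14.73
tool_pos: [0.4819, -0.291, 0.0767]
orientation: [0.0, 1.0, -0.0, 0.0]
ft_force: [0.6, 0.3, -1.5]
grip_width: 0.631
finger_force: 24.8
time_s: 15.07
tool_pos: [0.4818, -0.2909, 0.0767]
orientation: [0.0, 1.0, -0.0, 0.0]
ft_force: [0.3, -0.7, -0.7]
grip_width: 0.634
finger_force: 24.8
t 15.07 tcp [ 0.4818 -0.2909  0.0767] slide [-0.01 -0.01  0.02] turn [ 0. -0. -0.] F [ 0.3 -0.7 -0.7] grip 0.634 24.8
```

```bash
python3 -m crank '{"slide":[[0,0,0.02],[0,0,0.01],[0,0,0],[0,0,0],[0,0,0],[0,0,0]],"turn":[[0,0,0],[0,0,0],[0,0,0],[0,0,0],[0,0,0],[0,0,0]]}'
python3 g.py 0.4816 -0.2906 0.076
python3 -m crank '{"slide":[[0,0,0],[0,0,0],[0,0,0],[0,0,0],[0,0,0],[0,0,0]],"turn":[[0,0,0],[0,0,0],[0,0,0],[0,0,0],[0,0,0],[0,0,0]]}' 1
python3 -m crank '{"slide":[[0,0,-0.4],[0,0,-0.8],[0,0,-1],[0,0,-1],[0,0,0],[0,0,0],[0,0,0]],"turn":[[0,0,0],[0,0,0],[0,0,0],[0,0,0],[0,0,0],[0,0,0],[0,0,0]]}'
python3 - <<'E'
from mw import *
_,d,c,P=shot('wrist'); w=cloud(d,c,P); w[240:]=np.nan
blobs(w,.1,.12)
E
python3 g.py 0.6352 0.0794 0.1
```

```text
time_s: 15.57
tool_pos: [0.482, -0.291, 0.076]
orientation: [0.0, 1.0, -0.0, 0.0]
ft_force: [-2.0, 1.9, 6.0]
grip_width: 0.634
finger_force: 24.9
t 15.57 tcp [ 0.482 -0.291  0.076] slide [-0.01 -0.01 -0.  ] turn [ 0. -0. -0.] F [-2.   1.9  6. ] grip 0.634 24.9
time_s: 16.07
tool_pos: [0.4817, -0.2908, 0.0753]
orientation: [-0.0, 1.0, -0.0, -0.0]
ft_force: [-0.3, -0.3, -0.6]
grip_width: 0.984
finger_force: 0.0
time_s: 16.65
tool_pos: [0.4818, -0.2909, 0.2032]
orientation: [0.0, 1.0, -0.0, 0.0]
ft_force: [0.1, 0.0, -0.9]
grip_width: 1.0
finger_force: 0.0
[0.1-0.12] circ 0.4820 -0.2902 r0.0302 z0.1122 px [314. 206.] rect [ 0.4821 -0.2904] [0.059 0.059] 13.9
t 16.7 tcp [ 0.4812 -0.2904  0.202 ] slide [ 3.85 -9.24  2.55] turn [-0.01  0.02 -0.  ] F [-0.4  0.1  0.3] grip 1.003 0.0
```

Medium is seated: rim at z 0.112 (0.113 expected), axis within 0.6 mm. Shallow tub next.

```bash
python3 -m crank '{"slide":[[0.2,-0.48,0],[0.385,-0.924,0],[0.385,-0.924,0],[0.385,-0.924,0],[0.385,-0.924,0],[0.385,-0.924,0],[0.385,-0.924,0],[0.385,-0.924,0]],"turn":[[0,0,0],[0,0,0],[0,0,0],[0,0,0],[0,0,0],[0,0,0],[0,0,0],[0,0,0]]}'
python3 -m crank '{"slide":[[0.385,-0.924,0],[0.385,-0.924,0],[0.2,-0.45,0.3],[0,0,0.7],[0,0,0.7],[0,0,0.7],[0,0,0],[0,0,0]],"turn":[[0,0,0],[0,0,0],[0,0,0],[0,0,0],[0,0,0],[0,0,0],[0,0,0],[0,0,0]]}'
python3 g.py 0.6352 0.0794 0.009
```

```text
time_s: 17.37
tool_pos: [0.5968, -0.0109, 0.2009]
orientation: [-0.0, 1.0, -0.0, -0.002]
ft_force: [0.7, -0.4, 0.1]
grip_width: 1.0
finger_force: 0.0
time_s: 18.03
tool_pos: [0.6335, 0.0788, 0.1035]
orientation: [0.0, 1.0, -0.0, -0.004]
ft_force: [0.4, 0.1, 0.7]
grip_width: 1.003
finger_force: 0.0
t 18.03 tcp [0.6335 0.0788 0.1035] slide [ 0.06 -0.02  2.36] turn [ 0.    0.07 -0.  ] F [0.4 0.1 0.7] grip 1.003 0.0
```

```bash
python3 -m crank '{"slide":[[0,0,0.7],[0,0,0.7],[0,0,0.6],[0,0,0.2],[0,0,0],[0,0,0],[0,0,0],[0,0,0]],"turn":[[0,0,0],[0,0,0],[0,0,0],[0,0,0],[0,0,0],[0,0,0],[0,0,0],[0,0,0]]}'
python3 -m crank '{"slide":[[0,0,0],[0,0,0],[0,0,0]],"turn":[[0,0,0],[0,0,0],[0,0,0]]}'
python3 g.py 0.6352 0.0794 0.009
python3 - <<'E'
from mw import *
_,d,c,P=shot('wrist'); w=cloud(d,c,P); w[...,2][np.hypot(w[...,0]-.635,w[...,1]-.079)>.036]=np.nan
blobs(w,.028,.04)
E
```

```text
time_s: 18.7
tool_pos: [0.6385, 0.0789, 0.0222]
orientation: [-0.0, 1.0, -0.0, 0.002]
ft_force: [0.2, -0.6, 0.5]
grip_width: 0.998
finger_force: 0.0
time_s: 18.95
tool_pos: [0.637, 0.0789, 0.0202]
orientation: [-0.0, 1.0, -0.0, 0.0]
ft_force: [-0.1, 0.8, 0.3]
grip_width: 1.001
finger_force: 0.0
t 18.95 tcp [0.637  0.0789 0.0202] slide [-0.04 -0.01  0.28] turn [-0.   -0.01 -0.  ] F [-0.1  0.8  0.3] grip 1.001 0.0
[0.028-0.04] circ 0.6355 0.0798 r0.0301 z0.0344 px [314. 260.] rect [0.6363 0.0796] [0.059 0.058] 83.6
```

```bash
python3 -m crank '{"slide":[[-0.03,-0.01,0.15],[0,0,0.12],[0,0,0],[0,0,0],[0,0,0],[0,0,0],[0,0,0]],"turn":[[0,0,0],[0,0,0],[0,0,0],[0,0,0],[0,0,0],[0,0,0],[0,0,0]]}'
python3 g.py 0.6354 0.0796 0.009
python3 -m crank '{"slide":[[0,0,0],[0,0,0],[0,0,0],[0,0,0],[0,0,0],[0,0,0],[0,0,0]],"turn":[[0,0,0],[0,0,0],[0,0,0],[0,0,0],[0,0,0],[0,0,0],[0,0,0]]}' 0 25
python3 g.py 0.482 -0.2904 0.2
```

```text
time_s: 19.58
tool_pos: [0.6355, 0.0793, 0.0088]
orientation: [-0.0, 1.0, -0.0, 0.0]
ft_force: [-0.3, -0.2, 0.6]
grip_width: 0.993
finger_force: 0.0
t 19.58 tcp [0.6355 0.0793 0.0088] slide [-0.   -0.01 -0.  ] turn [-0. -0. -0.] F [-0.3 -0.2  0.6] grip 0.993 0.0
time_s: 20.17
tool_pos: [0.6354, 0.0792, 0.0087]
orientation: [0.0, 1.0, -0.0, 0.0]
ft_force: [-0.4, 0.6, 0.8]
grip_width: 0.626
finger_force: 34.7
t 20.17 tcp [0.6354 0.0792 0.0087] slide [-3.83  9.24 -4.78] turn [ 0. -0. -0.] F [-0.4  0.6  0.8] grip 0.626 34.7
```

```bash
python3 -m crank '{"slide":[[0,0,-0.3],[0,0,-0.6],[0,0,-0.8],[0,0,-0.8],[0,0,-0.8],[0,0,-0.5],[-0.16,0.38,-0.2],[-0.3,0.72,0]],"turn":[[0,0,0],[0,0,0],[0,0,0],[0,0,0],[0,0,0],[0,0,0],[0,0,0],[0,0,0]]}'
python3 -m crank '{"slide":[[-0.38,0.92,0],[-0.38,0.92,0],[-0.38,0.92,0],[-0.38,0.92,0],[-0.38,0.92,0],[-0.38,0.92,0],[-0.38,0.92,0],[-0.38,0.92,0]],"turn":[[0,0,0],[0,0,0],[0,0,0],[0,0,0],[0,0,0],[0,0,0],[0,0,0],[0,0,0]]}'
python3 -m crank '{"slide":[[-0.2,0.5,0],[-0.13,0.28,0],[0,0,0],[0,0,0],[0,0,0],[0,0,0],[0,0,0],[0,0,0]],"turn":[[0,0,0],[0,0,0],[0,0,0],[0,0,0],[0,0,0],[0,0,0],[0,0,0],[0,0,0]]}'
python3 g.py 0.482 -0.2904 0.1218
```

```text
time_s: 20.83
tool_pos: [0.6195, 0.0373, 0.1738]
orientation: [-0.0, 1.0, 0.001, 0.004]
ft_force: [0.8, -0.3, -0.9]
grip_width: 0.627
finger_force: 34.7
time_s: 21.5
tool_pos: [0.4942, -0.2607, 0.1698]
orientation: [0.0, 1.0, -0.0, 0.0]
ft_force: [-0.6, 0.2, -0.9]
grip_width: 0.627
finger_force: 34.7
time_s: 22.17
tool_pos: [0.4825, -0.2892, 0.1686]
orientation: [-0.0, 1.0, 0.001, -0.0]
ft_force: [0.1, -0.6, -0.5]
grip_width: 0.63
finger_force: 34.7
t 22.17 tcp [ 0.4825 -0.2892  0.1686] slide [-0.01  0.03  1.17] turn [-0.    0.    0.01] F [ 0.1 -0.6 -0.5] grip 0.63 34.7
```

```bash
python3 -m crank '{"slide":[[0,0.02,0.3],[0,0,0.4],[0,0,0.25],[0,0,0],[0,0,0],[0,0,0],[0,0,0],[0,0,0]],"turn":[[0,0,0],[0,0,0],[0,0,0],[0,0,0],[0,0,0],[0,0,0],[0,0,0],[0,0,0]]}'
python3 -m crank '{"slide":[[0,0,0],[0,0,0],[0,0,0],[0,0,0]],"turn":[[0,0,0],[0,0,0],[0,0,0],[0,0,0]]}'
python3 g.py 0.482 -0.2904 0.1168
```

```text
time_s: 22.83
tool_pos: [0.4825, -0.2915, 0.1316]
orientation: [0.0, 1.0, -0.0, 0.001]
ft_force: [0.1, 0.1, -0.7]
grip_width: 0.628
finger_force: 34.7
time_s: 23.17
tool_pos: [0.482, -0.2911, 0.1308]
orientation: [0.0, 1.0, -0.0, 0.0]
ft_force: [0.1, -0.6, -1.2]
grip_width: 0.631
finger_force: 34.7
t 23.17 tcp [ 0.482  -0.2911  0.1308] slide [-0.   -0.02  0.35] turn [ 0. -0. -0.] F [ 0.1 -0.6 -1.2] grip 0.631 34.7
```

```bash
python3 -m crank '{"slide":[[0,-0.01,0.1],[0,0,0.1],[0,0,0.08],[0,0,0.05],[0,0,0],[0,0,0],[0,0,0],[0,0,0]],"turn":[[0,0,0],[0,0,0],[0,0,0],[0,0,0],[0,0,0],[0,0,0],[0,0,0],[0,0,0]]}'
python3 -m crank '{"slide":[[0,0,0.02],[0,0,0.01],[0,0,0],[0,0,0],[0,0,0],[0,0,0]],"turn":[[0,0,0],[0,0,0],[0,0,0],[0,0,0],[0,0,0],[0,0,0]]}'
python3 g.py 0.482 -0.2904 0.1168
```

```text
time_s: 23.83
tool_pos: [0.482, -0.2906, 0.1174]
orientation: [-0.0, 1.0, -0.0, -0.0]
ft_force: [-0.5, 0.1, -0.3]
grip_width: 0.627
finger_force: 33.1
time_s: 24.33
tool_pos: [0.4822, -0.2908, 0.1166]
orientation: [0.0, 1.0, -0.0, 0.0]
ft_force: [-1.2, 0.2, 4.2]
grip_width: 0.627
finger_force: 33.1
t 24.33 tcp [ 0.4822 -0.2908  0.1166] slide [-0.   -0.01 -0.  ] turn [ 0. -0. -0.] F [-1.2  0.2  4.2] grip 0.627 33.1
```

```bash
python3 -m crank '{"slide":[[0,0,0],[0,0,0],[0,0,0],[0,0,0],[0,0,0],[0,0,0]],"turn":[[0,0,0],[0,0,0],[0,0,0],[0,0,0],[0,0,0],[0,0,0]]}' 1
python3 -m crank '{"slide":[[0,0,-0.4],[0,0,-0.8],[0,0,-1],[0,0,-0.5],[0,0,0],[0,0,0],[0,0,0]],"turn":[[0,0,0],[0,0,0],[0,0,0],[0,0,0],[0,0,0],[0,0,0],[0,0,0]]}'
python3 - <<'E'
from mw import *
_,d,c,P=shot('wrist'); w=cloud(d,c,P); w[...,2][np.hypot(w[...,0]-.482,w[...,1]+.29)>.04]=np.nan
blobs(w,.134,.15)
E
python3 g.py 0.6395 -0.0669 0.1
```

```text
time_s: 24.83
tool_pos: [0.4819, -0.2906, 0.116]
orientation: [-0.0, 1.0, -0.0, -0.0]
ft_force: [0.2, 0.1, 0.4]
grip_width: 0.983
finger_force: 0.0
time_s: 25.42
tool_pos: [0.4816, -0.2904, 0.2232]
orientation: [-0.0, 1.0, -0.0, -0.0]
ft_force: [0.2, -0.1, 0.4]
grip_width: 1.0
finger_force: 0.0
[0.134-0.15] circ 0.4821 -0.2901 r0.0301 z0.1427 px [315. 209.] rect [ 0.4822 -0.2901] [0.059 0.059] 28.2
t 25.47 tcp [ 0.4812 -0.2901  0.2224] slide [ 3.96 -5.58  3.06] turn [-0.02  0.02 -0.  ] F [-0.1 -0.9 -0.2] grip 0.998 0.0
```

Shallow is seated: rim z 0.1427 (0.143 expected). Now the grey lid.

```bash
python3 -m crank '{"slide":[[0.3,-0.42,0],[0.58,-0.82,0],[0.58,-0.82,0],[0.58,-0.82,0],[0.58,-0.82,0],[0.58,-0.82,0],[0.58,-0.82,0],[0.18,-0.26,0]],"turn":[[0,0,0],[0,0,0],[0,0,0],[0,0,0],[0,0,0],[0,0,0],[0,0,0],[0,0,0]]}'
python3 -m crank '{"slide":[[0,0,0.5],[0,0,0.9],[0,0,0.9],[0,0,0.9],[0,0,0.5],[0,0,0],[0,0,0],[0,0,0]],"turn":[[0,0,0],[0,0,0],[0,0,0],[0,0,0],[0,0,0],[0,0,0],[0,0,0],[0,0,0]]}' 0.5
python3 -m crank '{"slide":[[0,0,0],[0,0,0],[0,0,0],[0,0,0]],"turn":[[0,0,0],[0,0,0],[0,0,0],[0,0,0]]}'
python3 g.py 0.6395 -0.0669 0.014
python3 - <<'E'
from mw import *
_,d,c,P=shot('wrist'); w=cloud(d,c,P); w[...,2][np.hypot(w[...,0]-.64,w[...,1]+.067)>.036]=np.nan
blobs(w,.033,.04,20);blobs(w,.006,.014)
E
```

```text
time_s: 26.13
tool_pos: [0.6415, -0.0615, 0.2216]
orientation: [-0.001, 1.0, 0.002, -0.001]
ft_force: [1.0, 0.0, 0.8]
grip_width: 1.002
finger_force: 0.0
time_s: 26.8
tool_pos: [0.6411, -0.0671, 0.0774]
orientation: [0.0, 1.0, -0.0, 0.001]
ft_force: [0.4, 0.0, 0.9]
grip_width: 0.509
finger_force: 0.0
time_s: 27.13
tool_pos: [0.6412, -0.0669, 0.0776]
orientation: [0.0, 1.0, -0.0, 0.001]
ft_force: [1.2, -0.5, 0.1]
grip_width: 0.499
finger_force: 0.0
t 27.13 tcp [ 0.6412 -0.0669  0.0776] slide [-0.05 -0.    1.59] turn [ 0.   -0.02 -0.  ] F [ 1.2 -0.5  0.1] grip 0.499 0.0
[0.033-0.04] circ 0.6400 -0.0668 r0.0081 z0.0363 px [315. 226.] rect [ 0.6404 -0.0665] [0.015 0.015] 89.7
[0.006-0.014] circ 0.6400 -0.0664 r0.0302 z0.0103 px [315. 212.] rect [ 0.6401 -0.0667] [0.059 0.059] 80.7
```

```bash
python3 -m crank '{"slide":[[-0.03,0,0.5],[0,0,0.6],[0,0,0.35],[0,0,0.1],[0,0,0],[0,0,0],[0,0,0],[0,0,0]],"turn":[[0,0,0],[0,0,0],[0,0,0],[0,0,0],[0,0,0],[0,0,0],[0,0,0],[0,0,0]]}'
python3 -m crank '{"slide":[[0,0,0],[0,0,0],[0,0,0],[0,0,0]],"turn":[[0,0,0],[0,0,0],[0,0,0],[0,0,0]]}'
python3 g.py 0.640 -0.0667 0.014
```

```text
time_s: 27.85
tool_pos: [0.6405, -0.0669, 0.0159]
orientation: [0.0, 1.0, -0.0, 0.001]
ft_force: [-0.0, -0.3, -0.4]
grip_width: 0.496
finger_force: 0.0
time_s: 28.18
tool_pos: [0.6394, -0.0668, 0.0145]
orientation: [0.0, 1.0, -0.0, 0.0]
ft_force: [-0.1, -0.4, -1.6]
grip_width: 0.5
finger_force: 0.0
t 28.18 tcp [ 0.6394 -0.0668  0.0145] slide [ 0.01 -0.    0.01] turn [ 0. -0. -0.] F [-0.1 -0.4 -1.6] grip 0.5 0.0
```

```bash
python3 -m crank '{"slide":[[0,0,0],[0,0,0],[0,0,0],[0,0,0],[0,0,0],[0,0,0],[0,0,0]],"turn":[[0,0,0],[0,0,0],[0,0,0],[0,0,0],[0,0,0],[0,0,0],[0,0,0]]}' 0 20
python3 g.py 0.4821 -0.2901 0.184
python3 -m crank '{"slide":[[0,0,-0.3],[0,0,-0.6],[0,0,-0.8],[0,0,-0.8],[0,0,-0.8],[0,0,-0.6],[0,0,-0.4],[-0.2,0.3,0]],"turn":[[0,0,0],[0,0,0],[0,0,0],[0,0,0],[0,0,0],[0,0,0],[0,0,0],[0,0,0]]}'
python3 -m crank '{"slide":[[-0.4,0.56,0],[-0.55,0.78,0],[-0.55,0.78,0],[-0.55,0.78,0],[-0.55,0.78,0],[-0.55,0.78,0],[-0.4,0.56,0],[-0.17,0.25,0]],"turn":[[0,0,0],[0,0,0],[0,0,0],[0,0,0],[0,0,0],[0,0,0],[0,0,0],[0,0,0]]}'
python3 -m crank '{"slide":[[0,0,0],[0,0,0],[0,0,0],[0,0,0],[0,0,0],[0,0,0]],"turn":[[0,0,0],[0,0,0],[0,0,0],[0,0,0],[0,0,0],[0,0,0]]}'
python3 g.py 0.4821 -0.2901 0.1525
python3 - <<'E'
from mw import *
im,d,c,P=shot('wrist','w5.png'); s=shot('side')[0][200:400,220:440]
cv2.imwrite('pics/v5.png',np.hstack([cv2.resize(im,(480,300)),cv2.resize(s,(320,300))]))
E
```

```text
time_s: 28.77
tool_pos: [0.6393, -0.0668, 0.0142]
orientation: [0.0, 1.0, -0.0, -0.0]
ft_force: [0.4, -0.1, -0.4]
grip_width: 0.165
finger_force: 20.0
t 28.77 tcp [ 0.6393 -0.0668  0.0142] slide [-3.93  5.59 -4.24] turn [ 0.  0. -0.] F [ 0.4 -0.1 -0.4] grip 0.165 20.0
time_s: 29.43
tool_pos: [0.6345, -0.0778, 0.1928]
orientation: [0.0, 1.0, 0.001, 0.005]
ft_force: [1.0, -0.7, 0.8]
grip_width: 0.168
finger_force: 20.0
time_s: 30.1
tool_pos: [0.4789, -0.2924, 0.1853]
orientation: [0.0, 1.0, -0.002, -0.001]
ft_force: [-0.5, 0.0, -0.4]
grip_width: 0.17
finger_force: 20.0
time_s: 30.6
tool_pos: [0.483, -0.2886, 0.1861]
orientation: [-0.0, 1.0, 0.001, -0.0]
ft_force: [-0.5, -0.4, -0.7]
grip_width: 0.166
finger_force: 20.0
t 30.6 tcp [ 0.483  -0.2886  0.1861] slide [-0.02  0.04  0.84] turn [-0.    0.    0.01] F [-0.5 -0.4 -0.7] grip 0.166 20.0
```

View pics/v5.png

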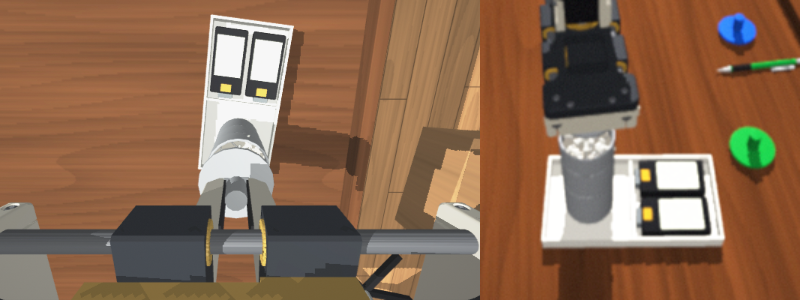

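The grey lid is held level at (237,170) over the straight stack of three. I'll lower it in two steps.

```bash
python3 -m crank '{"slide":[[-0.02,0.02,0.2],[0,0,0.25],[0,0,0.1],[0,0,0],[0,0,0],[0,0,0],[0,0,0],[0,0,0]],"turn":[[0,0,0],[0,0,0],[0,0,0],[0,0,0],[0,0,0],[0,0,0],[0,0,0],[0,0,0]]}'
python3 -m crank '{"slide":[[0,0,0],[0,0,0],[0,0,0],[0,0,0]],"turn":[[0,0,0],[0,0,0],[0,0,0],[0,0,0]]}'
python3 g.py 0.4816 -0.2901 0.1522
```

```text
time_s: 31.37
tool_pos: [0.4818, -0.2905, 0.1647]
orientation: [0.0, 1.0, -0.0, 0.0]
ft_force: [-0.3, 0.5, 0.1]
grip_width: 0.168
finger_force: 20.0
time_s: 31.7
tool_pos: [0.4816, -0.2903, 0.1643]
orientation: [0.0, 1.0, -0.0, 0.0]
ft_force: [-0.0, 0.6, -0.8]
grip_width: 0.167
finger_force: 20.0
t 31.7 tcp [ 0.4816 -0.2903  0.1643] slide [-0.  -0.   0.3] turn [ 0. -0. -0.] F [-0.   0.6 -0.8] grip 0.167 20.0
```

```bash
python3 -m crank '{"slide":[[0,0,0.1],[0,0,0.1],[0,0,0.07],[0,0,0.03],[0,0,0],[0,0,0],[0,0,0],[0,0,0]],"turn":[[0,0,0],[0,0,0],[0,0,0],[0,0,0],[0,0,0],[0,0,0],[0,0,0],[0,0,0]]}'
python3 -m crank '{"slide":[[0,0,0.01],[0,0,0],[0,0,0],[0,0,0]],"turn":[[0,0,0],[0,0,0],[0,0,0],[0,0,0]]}'
python3 g.py 0.4816 -0.2901 0.1522
```

```text
time_s: 32.37
tool_pos: [0.4816, -0.2902, 0.1521]
orientation: [-0.0, 1.0, -0.0, -0.0]
ft_force: [0.3, 0.4, 0.0]
grip_width: 0.169
finger_force: 20.0
time_s: 32.7
tool_pos: [0.4817, -0.2903, 0.1521]
orientation: [0.0, 1.0, -0.0, 0.0]
ft_force: [-1.2, 0.9, 4.0]
grip_width: 0.168
finger_force: 20.0
t 32.7 tcp [ 0.4817 -0.2903  0.1521] slide [-0.   -0.01 -0.  ] turn [ 0. -0. -0.] F [-1.2  0.9  4. ] grip 0.168 20.0
```

Seated, with 4 N of contact. Release, rise and check.

```bash
python3 -m crank '{"slide":[[0,0,0],[0,0,0],[0,0,0],[0,0,0],[0,0,0],[0,0,0]],"turn":[[0,0,0],[0,0,0],[0,0,0],[0,0,0],[0,0,0],[0,0,0]]}' 0.6
python3 -m crank '{"slide":[[0,0,-0.3],[0,0,-0.7],[0,0,-0.8],[0,0,-0.6],[0,0,0],[0,0,0],[0,0,0]],"turn":[[0,0,0],[0,0,0],[0,0,0],[0,0,0],[0,0,0],[0,0,0],[0,0,0]]}'
python3 - <<'E'
from mw import *
im,d,c,P=shot('wrist'); w=cloud(d,c,P); w[...,2][np.hypot(w[...,0]-.482,w[...,1]+.29)>.04]=np.nan
blobs(w,.142,.154); blobs(w,.165,.18,20)
a=shot('side')[0]; b=shot('scene')[0]
cv2.imwrite('pics/v6.png',np.hstack([cv2.resize(a[190:400,220:440],(400,382)),cv2.resize(b[90:290,170:380],(400,382))]))
E
python3 g.py 0.4816 -0.2901 0.1522
```

```text
time_s: 33.2
tool_pos: [0.4815, -0.2902, 0.1517]
orientation: [-0.0, 1.0, -0.0, -0.0]
ft_force: [-0.3, -0.1, 0.1]
grip_width: 0.549
finger_force: 0.0
time_s: 33.78
tool_pos: [0.4815, -0.2902, 0.2479]
orientation: [0.0, 1.0, -0.0, 0.0]
ft_force: [-0.9, 0.3, -0.5]
grip_width: 0.6
finger_force: 0.0
[0.142-0.154] circ 0.4822 -0.2898 r0.0301 z0.1483 px [315. 199.] rect [ 0.4824 -0.2898] [0.059 0.059] 44.8
[0.165-0.18] circ 0.4825 -0.2899 r0.0079 z0.1740 px [315. 208.] rect [ 0.4828 -0.2899] [0.015 0.015] 89.0
t 33.93 tcp [ 0.4809 -0.2898  0.2463] slide [0.02 0.01 2.35] turn [-0.01  0.02 -0.  ] F [-0.8  0.2 -0.2] grip 0.6 0.0
```

View pics/v6.png

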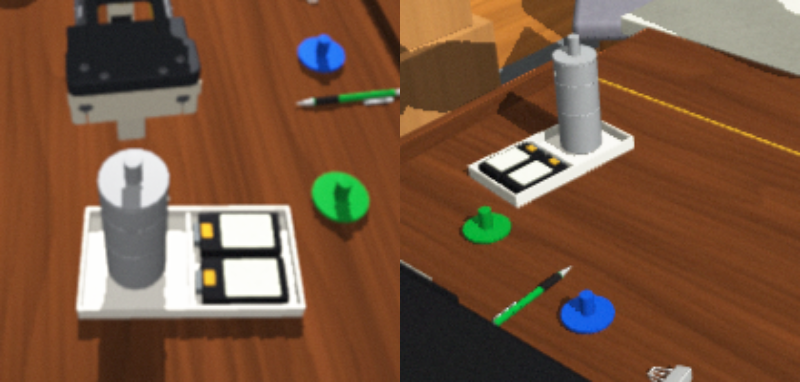

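The tower stands straight in the bay. The lid disc is at z 0.148 and the knob top at 0.174, as expected. The gripper is clear and the pencil and clip are undisturbed.

```bash
python3 -c "
from cell import ctrl; print(ctrl.hand_in())"
```

```text
the job is handed in; nothing more can be done
None
```

The tower is rebuilt in the empty bay (deep, medium and shallow tubs, then the grey lid), each seated and within about 1 mm of the axis below by wrist-camera measurement, and the job is handed in at about 34 s of the 122 s allowed; the hand-in returned no verdict.

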